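Lay the cut glass in the jig and clear the offcuts

ROBOT

A 6-joint arm with a two-finger parallel gripper is mounted at the origin on the work surface. World frame = base frame: x ahead of the robot, y to its left, z up, the work surface at z = 0. Lengths are in m, angles in rad, forces in N, time in s.
With the tool pointing down it reaches from about 0.275 to 0.825 m from the base axis. Payload 4.9 kg.
Tool frame: the origin (TCP) lies midway between the tips of the shut fingers; the grasp point (between the pads) lies 19 mm behind it (bot.grip_depth is the distance from the TCP to the grasp point, in m); y points along the fingers, x is the direction in which the jaws open and shut, and the axes are right-handed (so a half turn about y gives the same grasp; the last joint's range is limited). The gripper opens to 85 mm and grips with 20 to 120 N. Pads are 22 mm wide; open, the fingers measure 114 mm over their backs; the gripper's body (76 mm by 85 mm) begins 54 mm behind the grasp point. The pads swing forward as they close: fully open they stand 13 mm farther back than shut.
Start: joints at [1.089, 0.326, -0.193, 1.052, 0, 1.437], TCP at [0.187, 0.517, 0.209] pointing down, gripper open.
Joint ranges: [-2.65, 2.65], [-0.97, 1.79], [-1.3, 1.35], [-1.93, 2.1], [-1.47, 1.37], [-3.14, 3.14]. Speed limits (rad/s): [2.57, 2.57, 3.14, 3.14, 3.14, 3.14].

INTERFACE

Orientations are given as a unit quaternion [w, x, y, z].
In Python, from cell import bot gives the robot as it stands. Calls block until the motion is done:
- bot.move_pose(position, orientation): joint-space move of the TCP to a pose.
- bot.move_linear(position, speed=0.15, rotation=None, until_force=None): straight line of the TCP; rotation=None keeps the orientation; speed is the mean speed in m/s. With until_force (N) it stops when the force on the tool has changed by that much, and returns True; else False.
- bot.goto_joints(angles): joint-space move.
- bot.set_gripper(opening, grasp_force=None): opening from 0.0 (shut) to 1.0 (fully open); grasp_force is the grip in N (None keeps the last); returns when the fingers have stopped.
- bot.wait(seconds).
- bot.solve_ik(position, orientation): joint angles nearest the present ones, or None.
- bot.camera(name): name is "scene" or "side" or "wrist"; returns the picture (480x640x3 uint8, red, green, blue); there is no depth.
- bot.calibration(name): a dict with "mtx" (3x3 intrinsics, pixels), "extrinsics" (4x4, takes a point from world to camera coordinates); the wrist camera has in their place "hand_eye" (4x4, takes a point from camera to tool coordinates, whose origin is the TCP and whose axes are the tool frame's). Camera axes: x right, y down, z forward; pixel columns grow to the right and rows downward; lengths in m; the calibration is good to about 2 mm. A picture is of the moment at which its call begins: read the wrist's pose just before it. calibration takes no time and is no camera call.
A pose or a line that the arm cannot do raises bot.PlanningError and nothing moves.
- bot.close_job(): hands the job in, once; it reports no verdict.
Trained networks look in the newest picture that a camera, given by its name, has taken for a name from the list of things; names that differ only in an ending like _2 or _b are one class to them, and where a whole thing is asked for, a point or a joint stands for the part that bears it (a point fixed in the world has none). Each returns a list of dicts, best first, with "confidence" (0 to 1); they miss things now and then, are a little off and sometimes report something else, mostly with a low value. They report only what shows in the picture. A call takes as long as a camera call.
- bot.search_frame(camera, thing): "bbox" ([left, top, width, height] in pixels, round what is visible of it).
Readings, each from a call of its own:
- bot.read_clock(): time.
- bot.read_joint_positions(): joint angles.
- bot.read_joint_vel(): joint speeds.
- bot.read_joint_efforts(): joint torques, N m.
- bot.read_position(): TCP position.
- bot.read_tool_rot(): TCP orientation.
- bot.read_ft_force(): force on the tool from outside, world axes, zero at the start.
- bot.read_moment(): the same for the moment, N m.
- bot.read_gripper_width(): opening from 0.0 (shut) to 1.0 (fully open).
Only numpy, scipy, OpenCV 4.12 (cv2) and the standard library are available. Lean on these libraries where they do the work, as an engineer would, in place of code of your own. Each camera call takes 0.05 s, during which the arm holds its last target. There are 200 camera calls.

TASK

Get this slab-glass panel ready for pouring: clear the stray offcuts out of the white jig's cutouts into the grey scrap bin, carry the scoop to the bin, tip all of its offcuts in, and set the empty scoop back on its black mat, right way up. Turn each glass slab that waits on the blue pad to match its own cutout in the jig and lay it in, flat and fully home. Leave the jar, spool and pliers where they are.

Things in the scene. Friction and masses are not known exactly. Their poses are not given: they have to be found in the camera images.
- glass_green: green slab of glass, pale streaks on top, 28 mm thick, 0.2 to 0.35 kg, flat on the blue pad (4 mm thick), right face up; may be absent. Seen from above: right trapezoid, +x end slanted; corners x,y (-38,-26) (54,-26) (22,26) (-38,26) mm, sharp corners blunted 3 mm. Long sides parallel, along x, 52 mm apart. Origin: on the underside midway between them, a good place to grip across (along y); z up.
- slot_green (a point): cutout for the green slab in the jig, its floor tinted pale green: the point on the cutout's floor where the slab's origin belongs; its axes (those of the jig) are what the slab's axes must match when home. The cutout has the slab's outline, 2.5 mm larger all round, 10 mm deep: the slab enters one way round only.
- glass_violet: violet slab of glass, pale streaks on top, 28 mm thick, 0.2 to 0.35 kg, flat on the blue pad (4 mm thick), right face up; may be absent. Seen from above: lopsided trapezoid, both ends slanted; corners x,y (-52,-25) (44,-25) (32,25) (-14,25) mm, sharp corners blunted 3 mm. Long sides parallel, along x, 50 mm apart. Origin: on the underside midway between them, a good place to grip across (along y); z up.
- slot_violet (a point): cutout for the violet slab in the jig, its floor tinted pale violet: the point on the cutout's floor where the slab's origin belongs; its axes (those of the jig) are what the slab's axes must match when home. The cutout has the slab's outline, 2.5 mm larger all round, 10 mm deep: the slab enters one way round only.
- glass_pink: pink slab of glass, pale streaks on top, 28 mm thick, 0.2 to 0.35 kg, flat on the blue pad (4 mm thick), right face up; may be absent. Seen from above: rectangle with one corner clipped; corners x,y (-38,-28) (46,-28) (46,-2) (16,28) (-38,28) mm, sharp corners blunted 3 mm. Long sides parallel, along x, 56 mm apart. Origin: on the underside midway between them, a good place to grip across (along y); z up.
- slot_pink (a point): cutout for the pink slab in the jig, its floor tinted pale pink: the point on the cutout's floor where the slab's origin belongs; its axes (those of the jig) are what the slab's axes must match when home. The cutout has the slab's outline, 2.5 mm larger all round, 10 mm deep: the slab enters one way round only.
- glass_amber: amber slab of glass, pale streaks on top, 28 mm thick, 0.2 to 0.35 kg, flat on the blue pad (4 mm thick), right face up; may be absent. Seen from above: right trapezoid, +x end slanted; corners x,y (-38,-27) (26,-27) (50,27) (-38,27) mm, sharp corners blunted 3 mm. Long sides parallel, along x, 54 mm apart. Origin: on the underside midway between them, a good place to grip across (along y); z up.
- slot_amber (a point): cutout for the amber slab in the jig, its floor tinted pale amber: the point on the cutout's floor where the slab's origin belongs; its axes (those of the jig) are what the slab's axes must match when home. The cutout has the slab's outline, 2.5 mm larger all round, 10 mm deep: the slab enters one way round only.
- jig: lay-up jig fixed to the bench: plywood base 264 x 204 x 8 mm (x, y, z) under a white template sheet 10 mm thick with four cutouts, two by two; top 18 mm above the bench, cutout floors 8 mm above it. A slab that is home stands 18 mm proud of the sheet. Slabs at home are about 40 mm apart across y and 30 mm or more along x. Origin: centre of its underside.
- scoop: aluminium bench scoop with the offcuts in it, 0.16 kg. Pan inside 92 x 86 mm, walls 38 mm high on three sides; towards +x the floor rises as an open flared lip at 30 degrees, 38 mm long, 24 mm high at its edge. Wooden handle towards -x. Origin: underside of the pan's centre; x towards the lip, z up. Offcuts slide out when it is nosed down 60 to 80 degrees.
- scoop_grip (a point): middle of the scoop's handle, 92 mm behind the pan's centre and 33 mm above the underside: a bar along the scoop's x, 80 mm long, 18 mm wide (y), 22 mm high (z). Grip it across its 18 mm, fingers from straight above or leaning along the handle. The pan pulls nose-down: grip hard (80 N or more).
- scoop_lip (a point): middle of the lip's edge, 87 mm ahead of the pan's centre and 24 mm above the scoop's underside.
- mat: black rubber mat 260 x 150 x 3 mm (x, y, z) fixed on the bench, the scoop's place. Origin: centre of its underside.
- bin: grey steel scrap bin fixed on the bench, open on top, 170 x 220 x 80 mm outside (x, y, z), walls and floor 4 mm. Origin: centre of its underside.
- offcut0: chunky green glass offcut, 34 x 27 x 24 mm (x, y, z), lying at the start in the scoop; may be absent. Origin: centre of its underside as it first lies.
- offcut1: chunky pink glass offcut, 31 x 26 x 26 mm (x, y, z), lying at the start in the scoop; may be absent. Origin: centre of its underside as it first lies.
- offcut2: chunky amber glass offcut, 36 x 25 x 22 mm (x, y, z), lying at the start in the scoop; may be absent. Origin: centre of its underside as it first lies.
- offcut3: chunky violet glass offcut, 30 x 28 x 25 mm (x, y, z), lying at the start in the scoop; may be absent. Origin: centre of its underside as it first lies.
- offcut4: chunky blue glass offcut, 40 x 30 x 28 mm (x, y, z), lying at the start flat on the floor of one of the jig's cutouts, in the way of a slab; may be absent. Origin: centre of its underside as it first lies.
- offcut5: chunky green glass offcut, 42 x 28 x 30 mm (x, y, z), lying at the start flat on the floor of one of the jig's cutouts, in the way of a slab; may be absent. Origin: centre of its underside as it first lies.
- offcut6: chunky red glass offcut, 38 x 32 x 28 mm (x, y, z), lying at the start flat on the floor of one of the jig's cutouts, in the way of a slab; may be absent. Origin: centre of its underside as it first lies.
- flux_jar: bystander: white jar with red lid, 52 mm across, 58 mm high, standing nearer the robot than the jig. Origin: centre of its underside.
- solder_spool: bystander: white spool 54 mm across, 42 mm high, standing beyond the jig. Origin: centre of its underside.
- pliers: bystander: pliers with red handles, 165 mm long, 14 mm high, lying flat beyond the jig. Origin: under the joint.

How it is judged:
On the way:
1. the scoop is tipped, lip down, over the scrap bin (angle between scoop's own z axis and vertical above 0.6 rad and x of scoop_lip in the frame of bin between -0.1 and 0.1 m and y of scoop_lip in the frame of bin between -0.125 and 0.125 m), for 0.2 s.
At the end, for the whole second after the job is handed in: each slab present rests in its own cutout (within 7 mm, underside within 3 mm of the floor, level to 0.05 rad, turned right to 0.1 rad); each offcut present is in the scrap bin below its rim; the scoop stands upright (to 0.12 rad), at rest, the centre of its pan over the mat (horizontal distance between glass_green and slot_green below 0.007 m and z of glass_green in the frame of slot_green below 0.003 m and angle between each of glass_green, glass_violet, glass_pink, glass_amber's own z axis and vertical below 0.05 rad and angle between the x axis of glass_green and the x axis of slot_green, either way round below 0.1 rad and linear speed of each of glass_green, glass_violet, glass_pink, glass_amber, scoop below 0.02 m/s and horizontal distance between glass_violet and slot_violet below 0.007 m and z of glass_violet in the frame of slot_violet below 0.003 m and angle between the x axis of glass_violet and the x axis of slot_violet, either way round below 0.1 rad and horizontal distance between glass_pink and slot_pink below 0.007 m and z of glass_pink in the frame of slot_pink below 0.003 m and angle between the x axis of glass_pink and the x axis of slot_pink, either way round below 0.1 rad and horizontal distance between glass_amber and slot_amber below 0.007 m and z of glass_amber in the frame of slot_amber below 0.003 m and angle between the x axis of glass_amber and the x axis of slot_amber, either way round below 0.1 rad and x of offcut0 in the frame of bin between -0.085 and 0.085 m and y of offcut0 in the frame of bin between -0.11 and 0.11 m and z of each of offcut0, offcut1, offcut2, offcut3, offcut4, offcut5, offcut6 in the frame of bin below 0.08 m and x of offcut1 in the frame of bin between -0.085 and 0.085 m and y of offcut1 in the frame of bin between -0.11 and 0.11 m and x of offcut2 in the frame of bin between -0.085 and 0.085 m and y of offcut2 in the frame of bin between -0.11 and 0.11 m and x of offcut3 in the frame of bin between -0.085 and 0.085 m and y of offcut3 in the frame of bin between -0.11 and 0.11 m and x of offcut4 in the frame of bin between -0.085 and 0.085 m and y of offcut4 in the frame of bin between -0.11 and 0.11 m and x of offcut5 in the frame of bin between -0.085 and 0.085 m and y of offcut5 in the frame of bin between -0.11 and 0.11 m and x of offcut6 in the frame of bin between -0.085 and 0.085 m and y of offcut6 in the frame of bin between -0.11 and 0.11 m and x of scoop in the frame of mat between -0.13 and 0.13 m and y of scoop in the frame of mat between -0.075 and 0.075 m and z of scoop in the frame of mat below 0.012 m and angle between scoop's own z axis and vertical below 0.12 rad); the robot touches nothing.
It fails at once if the jar is moved more than 30 mm (distance of flux_jar from where it was at the start of the episode above 0.03 m).
It fails at once if the spool is moved more than 30 mm (distance of solder_spool from where it was at the start of the episode above 0.03 m).
It fails at once if the pliers is moved more than 30 mm (distance of pliers from where it was at the start of the episode above 0.03 m).
Of glass_green, glass_violet, glass_pink, glass_amber only 3 to 4 are there at a start; the rules pass over those that are not, and their reading is None.
Of offcut0, offcut1, offcut2, offcut3 only 2 to 4 are there at a start; the rules pass over those that are not, and their reading is None.
Of offcut4, offcut5, offcut6 only 2 to 3 are there at a start; the rules pass over those that are not, and their reading is None.
At some moment in a run one of glass_green, glass_violet, glass_pink, glass_amber may be knocked a few centimetres aside while the robot is not near it.
It also fails if it takes over 208 s, if anything falls off the work surface, if the arm or the gripper's body presses on something with over 40 N, if the wrist force passes 120 N, or if a joint passes its speed limit or range.

## Working session

There is one attempt and no reset: what is moved stays moved. The work goes in short steps, each a Python script; the robot and the scene stay as the last script left them, time stands still between calls to the robot, and variables do not carry over. Pictures are saved under pics/ and viewed, about 12 in all and at most 16, crops included, and the job is handed in when it is done.

```bash
mkdir -p pics; ls; python3 - <<'E'
from cell import bot
import cv2,numpy as np
np.set_printoptions(precision=4,suppress=True)
for c in ["scene","side"]:
    im=bot.camera(c); cv2.imwrite(f"pics/{c}0.png",im[:,:,::-1])
    k=bot.calibration(c); print(c,k["mtx"].tolist(),np.array(k["extrinsics"]))
    for t in ["glass_green","glass_violet","glass_pink","glass_amber","jig","scoop","scoop_grip","mat","bin","offcut4","offcut5","offcut6","flux_jar"]:
        print(t,[([int(v) for v in d["bbox"]],round(d["confidence"],2)) for d in bot.search_frame(c,t)[:2]])
print(bot.calibration("wrist"), bot.read_clock(), bot.read_tool_rot())
E
```

```text
pics
scene [[446.0936078100197, 0.0, 314.4766315404336], [0.0, 446.0936078100197, 235.61475855986248], [0.0, 0.0, 1.0]] [[ 0.6121  0.7908 -0.0009 -0.348 ]
 [ 0.6422 -0.4977 -0.583  -0.2948]
 [-0.4615  0.3563 -0.8125  1.25  ]
 [ 0.      0.      0.      1.    ]]
glass_green [([386, 123, 28, 28], 0.96), ([334, 327, 71, 80], 0.41)]
glass_violet []
glass_pink [([418, 153, 31, 33], 0.73)]
glass_amber [([376, 179, 32, 25], 0.94)]
jig [([243, 208, 146, 136], 0.62)]
scoop [([108, 241, 77, 85], 0.55)]
scoop_grip [([108, 244, 77, 81], 0.88)]
mat [([375, 183, 32, 21], 0.62), ([104, 238, 111, 115], 0.58)]
bin [([102, 315, 167, 158], 0.7)]
offcut4 [([340, 271, 22, 18], 0.89), ([152, 276, 17, 14], 0.72)]
offcut5 [([340, 271, 22, 18], 0.89), ([152, 276, 17, 14], 0.72)]
offcut6 [([340, 271, 22, 18], 0.89), ([152, 276, 17, 14], 0.72)]
flux_jar [([266, 179, 25, 26], 0.93)]
side [[559.5867599576417, 0.0, 321.28987093190966], [0.0, 559.5867599576417, 233.36825161443596], [0.0, 0.0, 1.0]] [[ 0.8095 -0.5866  0.0251 -0.425 ]
 [-0.3295 -0.4893 -0.8075  0.2413]
 [ 0.486   0.6454 -0.5893  0.8725]
 [ 0.      0.
[... 405 characters left out ...]
164, 99], 0.46)]
bin [([424, 261, 177, 151], 0.64), ([301, 339, 133, 112], 0.39)]
offcut4 [([365, 390, 27, 26], 0.85), ([358, 364, 28, 26], 0.83)]
offcut5 [([365, 390, 27, 26], 0.85), ([358, 364, 28, 26], 0.83)]
offcut6 [([365, 390, 27, 26], 0.85), ([358, 364, 28, 26], 0.83)]
flux_jar [([222, 255, 32, 36], 0.8), ([378, 380, 22, 22], 0.53)]
{'mtx': array([[425.3087,   0.    , 318.5347],
       [  0.    , 425.3087, 241.3193],
       [  0.    ,   0.    ,   1.    ]]), 'hand_eye': array([[ 1.    ,  0.0018, -0.0012,  0.    ],
       [ 0.0016, -0.2936,  0.9559, -0.1643],
       [ 0.0013, -0.9559, -0.2936,  0.0754],
       [ 0.    ,  0.    ,  0.    ,  1.    ]])} 1.4 [-0.579   0.579   0.4059 -0.406 ]
```

View pics/scene0.png

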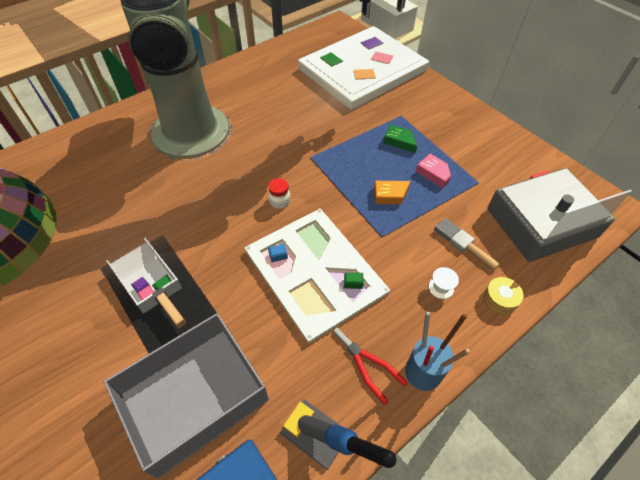

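View pics/side0.png

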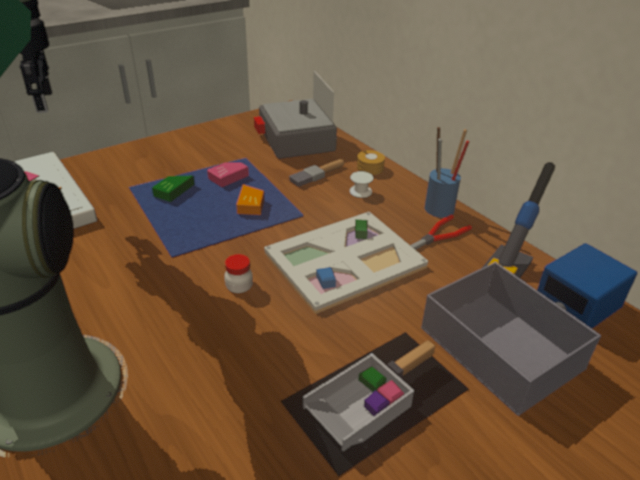

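```bash
cat > h.py <<'E'
from cell import bot
import cv2,numpy as np
from scipy.spatial.transform import Rotation as R
np.set_printoptions(precision=4,suppress=True)
def cam(name):
    k=bot.calibration(name); K=np.array(k["mtx"])
    if name!="wrist": return K,np.array(k["extrinsics"])
    q=bot.read_tool_rot(); T=np.eye(4); T[:3,:3]=R.from_quat([q[1],q[2],q[3],q[0]]).as_matrix(); T[:3,3]=bot.read_position()
    return K,np.linalg.inv(T@np.array(k["hand_eye"]))
def proj(KE,P):
    K,E=KE; P=np.atleast_2d(P); c=P@E[:3,:3].T+E[:3,3]; p=c@K.T; return p[:,:2]/p[:,2:]
def onplane(KE,uv,z):
    K,E=KE; uv=np.atleast_2d(uv).astype(float); d=np.c_[uv,np.ones(len(uv))]@np.linalg.inv(K).T@E[:3,:3]
    o=-E[:3,:3].T@E[:3,3]; return o+d*((z-o[2])/d[:,2])[:,None]
def tri(views):  # list of (KE,uv)
    A=[];b=[]
    for KE,uv in views:
        K,E=KE; d=E[:3,:3].T@np.linalg.inv(K)@np.r_[uv,1]; d/=np.linalg.norm(d); o=-E[:3,:3].T@E[:3,3]
        M=np.eye(3)-np.outer(d,d); A.append(M); b.append(M@o)
    return np.linalg.lstsq(np.vstack(A),np.hstack(b),rcond=None)[0]
def down(yaw):  # tool pointing down, jaw axis x at angle yaw in world; [w,x,y,z]
    c,s=np.cos(yaw),np.sin(yaw); M=np.array([[c,0,s],[s,0,-c],[0,-1,0]]) if False else np.c_[[c,s,0],[0,0,-1],np.cross([c,s,0],[0,0,-1])]
    q=R.from_matrix(M).as_quat(); return [q[3],*q[:3]]
def snap(tag):
    KE=cam("wrist"); im=bot.camera("wrist"); cv2.imwrite(f"pics/{tag}.png",im[:,:,::-1]); np.savez(f"pics/{tag}.npz",K=KE[0],E=KE[1]); return KE,im
def load(tag):
    d=np.load(f"pics/{tag}.npz"); return (d["K"],d["E"]),cv2.imread(f"pics/{tag}.png")
E
python3 - <<'E'
from h import *
S=cam("scene");D=cam("side"); print(bot.read_position(),bot.read_tool_rot(),bot.read_joint_positions())
pts=dict(green=((400,137),(174,188)),pink=((433,170),(228,173)),amber=((391,190),(250,200)),jar=((278,185),(238,262)),jigN=((320,211),(267,250)),
 jigA=((387,290),(375,216)),jigB=((308,337),(428,262)),jigC=((247,247),(318,305)),binA=((218,321),(495,268)),binB=((266,378),(593,337)),binC=((149,469),(522,400)),binD=((108,383),(427,292)),grip=((172,310),(412,356)),
 lipL=((145,240),(375,357)))
for k,(a,b) in pts.items():
    P=tri([(S,a),(D,b)]); print(k,P, proj(S,P)-a, proj(D,P)-b)
for n,a in dict(matN=(160,238),matL=(104,268),matR=(213,318),pad0=(401,117),pad1=(477,180),pad2=(388,230),pad3=(311,160)).items(): print(n,onplane(S,a,.003))
for y in [.0,.3,.6,.9,1.2,1.5]: print(y, bot.solve_ik([.5,0,.35],down(y)) is not None,end=' ')
print(cam("wrist")[1])
E
```

```text
[0.1875 0.5171 0.2091] [-0.579   0.579   0.4059 -0.406 ] [ 1.0888  0.3262 -0.1926  1.052  -0.      1.4366]
green [0.3962 0.4234 0.0182] [[-0.515   1.5821]] [[-1.1559 -1.4728]]
pink [0.534  0.407  0.0197] [[-0.0889  0.2505]] [[-0.1699 -0.2113]]
amber [0.5185 0.275  0.0184] [[-0.3579  0.9841]] [[-0.7271 -0.8374]]
jar [0.3642 0.0485 0.0561] [[-0.2747  0.749 ]] [[-0.6981 -0.7236]]
jigN [0.458  0.1014 0.0099] [[-0.3177  0.8197]] [[-0.7135 -0.7265]]
jigA [0.7181 0.0714 0.0174] [[-1.5388  3.4785]] [[-2.6222 -2.3631]]
jigB [ 0.6982 -0.1191  0.0182] [[-1.1248  2.2105]] [[-1.9612 -1.3811]]
jigC [ 0.4444 -0.0962  0.0173] [[-0.624   1.3089]] [[-1.3489 -1.1656]]
binA [ 0.6406 -0.276   0.1541] [[-9.9273 14.7958]] [[-15.1026  -9.6509]]
binB [ 0.7488 -0.3359  0.0552] [[-45.1841  51.1547]] [[-56.5656 -38.822 ]]
binC [ 0.6738 -0.4463 -0.0768] [[ 12.7264 -19.0397]] [[21.6172  8.5401]]
binD [ 0.5551 -0.364   0.1451] [[ 29.3952 -52.7657]] [[58.7468 22.6032]]
grip [ 0.4895 -0.2974  0.0347] [[ 0.3326 -0.5162]] [[0.6292 0.4133]]
lipL [ 0.3829 -0.2918  0.1178] [[-6.4199  9.7092]] [[-12.4615  -9.9384]]
matN [[ 0.2885 -0.2346  0.003 ]]
matL [[ 0.287 -0.369  0.003]]
matR [[ 0.5387 -0.2397  0.003 ]]
pad0 [[0.323  0.5036 0.003 ]]
pad1 [[0.6175 0.4853 0.003 ]]
pad2 [[0.5944 0.1975 0.003 ]]
pad3 [[0.3019 0.1948 0.003 ]]
0.0 True 0.3 True 0.6 True 0.9 True 1.2 True 1.5 True [[ 0.3396  0.9406 -0.0017 -0.5495]
 [ 0.8993 -0.3241  0.2936 -0.0385]
 [ 0.2756 -0.1012 -0.9559  0.3797]
 [ 0.      0.      0.      1.    ]]
```

```bash
python3 - <<'E'
from h import *
t0=bot.read_clock()
for tag,p,yaw in [("pad1",[.44,.33,.30],.6+1.57),("pad2",[.48,.27,.30],.5+1.57),("jig1",[.58,.03,.30],1.57),("jig2",[.58,-.06,.30],1.57),("scp1",[.47,-.25,.33],-.5+1.57),("scp2",[.50,-.33,.33],-.5+1.57)]:
    for yy in (yaw,yaw-np.pi):
        q=bot.solve_ik(p,down(yy)); print(tag,yy,None if q is None else np.array(q))
    y=yaw if bot.solve_ik(p,down(yaw)) is not None else yaw-np.pi
    bot.move_pose(p,down(y)); snap(tag)
print(t0,bot.read_clock())
a=[cv2.resize(cv2.imread(f"pics/{t}.png"),(400,300)) for t in ("pad1","jig1","scp1","scp2")]
cv2.imwrite("pics/m1.png",np.vstack([np.hstack(a[:2]),np.hstack(a[2:])]))
E
```

```text
pad1 2.17 [ 0.5093  0.2844 -0.019   1.2674  0.     -0.0899]
pad1 -0.9715926535897932 [ 0.5093  0.2844 -0.019   1.2674  0.      3.0517]
pad2 2.0700000000000003 [ 0.3783  0.2858 -0.0171  1.2679  0.     -0.1209]
pad2 -1.0715926535897928 [ 0.3783  0.2858 -0.0171  1.2679  0.      3.0207]
jig1 1.57 [-0.0754  0.3456  0.0664  1.2917  0.     -0.0746]
jig1 -1.571592653589793 [-0.0754  0.3456  0.0664  1.2917  0.      3.067 ]
jig2 1.57 [-0.2296  0.3502  0.0731  1.2937  0.     -0.2288]
jig2 -1.571592653589793 [-0.2296  0.3502  0.0731  1.2937  0.      2.9127]
scp1 1.07 [-0.6276  0.2436  0.0011  1.3284  0.     -0.1268]
scp1 -2.071592653589793 [-0.6276  0.2436  0.0011  1.3284  0.      3.0148]
scp2 1.07 [-0.7065  0.3794  0.1898  1.3813  0.     -0.2057]
scp2 -2.071592653589793 [-0.7065  0.3794  0.1898  1.3813  0.      2.9359]
1.4 6.25
```

View pics/m1.png

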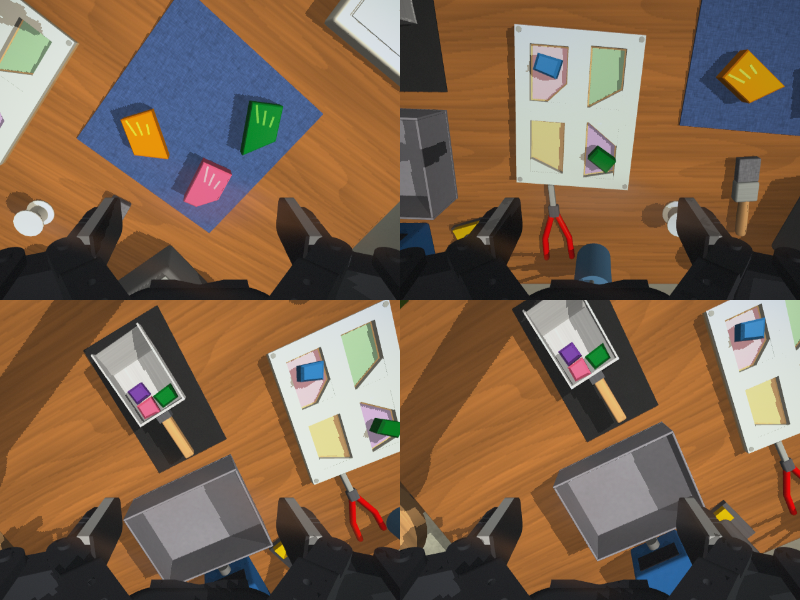

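```bash
cat >> h.py <<'E'
from scipy.optimize import minimize
POLY=dict(green=[(-38,-26),(54,-26),(22,26),(-38,26)],violet=[(-52,-25),(44,-25),(32,25),(-14,25)],pink=[(-38,-28),(46,-28),(46,-2),(16,28),(-38,28)],amber=[(-38,-27),(26,-27),(50,27),(-38,27)],
 off4=[(-20,-15),(20,-15),(20,15),(-20,15)],off5=[(-21,-14),(21,-14),(21,14),(-21,14)],off6=[(-19,-16),(19,-16),(19,16),(-19,16)])
POLY={k:np.array(v)/1000 for k,v in POLY.items()}
HUE=dict(green=((45,110,40),(85,255,255)),pink=((150,70,90),(178,255,255)),amber=((14,150,120),(28,255,255)),blue=((97,130,90),(112,255,255)),red=((0,150,60),(6,255,255)))
def cmask(im,col,roi=None,near=None,KE=None):
    """largest blob of the colour (im BGR), nearest to world point 'near' if given"""
    m=cv2.inRange(cv2.cvtColor(im,cv2.COLOR_BGR2HSV),*[np.array(v) for v in HUE[col]])
    m=cv2.morphologyEx(m,cv2.MORPH_CLOSE,np.ones((9,9)))
    n,l,s,c=cv2.connectedComponentsWithStats(m); ids=[i for i in range(1,n) if s[i,4]>150]
    if not ids: return None
    u=proj(KE,near)[0]; i=min(ids,key=lambda i:np.linalg.norm(c[i]-u)); return (l==i).astype(np.uint8)
def place(poly,p,z): c,s=np.cos(p[2]),np.sin(p[2]); return np.c_[poly@np.array([[c,s],[-s,c]])+p[:2],np.full(len(poly),z)]
def fillp(uv,shape):
    m=np.zeros(shape,np.uint8); cv2.fillConvexPoly(m,np.round(cv2.convexHull(uv.astype(np.float32))[:,0]*16).astype(np.int32),1,shift=4,lineType=8); return m
def fit(poly,h,views,p0,z0,freez=False,yaws=8,render=None):
    """views: list of (KE,mask); returns (x,y,yaw,z0),IoU"""
    if render is None:
        def render(KE,p,z,sh): return fillp(proj(KE,np.vstack([place(poly,p,z),place(poly,p,z+h)])),sh)
    def cost(p):
        z=p[3] if freez else z0; c=0
        for KE,m in views: r=render(KE,p,z,m.shape); c+=1-(r&m).sum()/max(1,(r|m).sum())
        return c/len(views)
    best=None
    for y in (p0[2] if len(p0)>2 else 0)+np.arange(yaws)*2*np.pi/yaws:
        x0=np.r_[p0[:2],y,z0] if freez else np.r_[p0[:2],y]
        S=np.vstack([x0]+[x0+d for d in np.diag([.01,.01,.3,.006])[:len(x0),:len(x0)]])
        r=minimize(cost,x0,method="Nelder-Mead",options=dict(initial_simplex=S,maxiter=250,xatol=1e-4,fatol=1e-5))
        if best is None or r.fun<best.fun: best=r
    return best.x,1-best.fun
E
python3 - <<'E'
from h import *
V=[load("pad1"),load("pad2")]
for n,p in dict(green=(.396,.423,.02),pink=(.534,.407,.02),amber=(.5185,.275,.02)).items():
    vs=[(KE,cmask(im,n,near=p,KE=KE)) for KE,im in V]
    print(n,[int(m.sum()) for _,m in vs],fit(POLY[n],.028,vs,p[:2],.004),fit(POLY[n],.028,vs,p[:2],.004,True,4))
V=[load("jig1"),load("jig2")]
for n,c,p in [("off4","blue",(.5,-.05,.02)),("off5","green",(.65,.04,.02))]:
    vs=[(KE,cmask(im,c,near=p,KE=KE)) for KE,im in V]
    h=.028 if n=="off4" else .03
    print(n,[int(m.sum()) for _,m in vs],fit(POLY[n],h,vs,p[:2],.008,yaws=4),fit(POLY[n],h,vs,p[:2],.008,True,4))
print(onplane(cam("scene"),[(218,318),(266,378),(150,472),(107,385)],.08))
# handle
for t in("scp1","scp2"):
    KE,im=load(t); hsv=cv2.cvtColor(im,cv2.COLOR_BGR2HSV); u=proj(KE,(.4895,-.297,.035))[0]
    m=cv2.inRange(hsv,np.array((8,60,130)),np.array((25,255,255))); n,l,s,c=cv2.connectedComponentsWithStats(m)
    i=min([i for i in range(1,n) if s[i,4]>80],key=lambda i:np.linalg.norm(c[i]-u)); print(t,u,c[i],s[i]); 
    r=cv2.minAreaRect(np.argwhere(l==i)[:,::-1].astype(np.float32)); print(r); b=cv2.boxPoints(r); print(onplane(KE,b,.044)); print(onplane(KE,c[i],.04))
E
```

```text
green [4054, 4452] (array([0.3918, 0.426 , 0.4985]), np.float64(0.935033263462043)) (array([ 0.3917,  0.4299,  0.4696, -0.0069]), np.float64(0.969373795761079))
pink [3685, 3867] (array([0.5321, 0.4126, 0.1722]), np.float64(0.9421538019242905)) (array([0.5317, 0.4121, 0.1461, 0.006 ]), np.float64(0.9320218863038701))
amber [3970, 3701] (array([0.5194, 0.2717, 0.914 ]), np.float64(0.9171457888612078)) (array([ 0.5222,  0.2718,  0.9027, -0.0083]), np.float64(0.954419350567922))
off4 [1219, 1139] (array([ 0.4994, -0.0493,  1.2668]), np.float64(0.7884282817864339)) (array([ 0.4979, -0.0513,  1.2215, -0.01  ]), np.float64(0.8420079850033717))
off5 [1049, 1046] (array([0.6532, 0.0366, 0.8078]), np.float64(0.7723515963368179)) (array([ 0.6568,  0.037 ,  0.862 , -0.0027]), np.float64(0.8143790338614024))
[[ 0.5848 -0.2394  0.08  ]
 [ 0.7322 -0.2316  0.08  ]
 [ 0.743  -0.4524  0.08  ]
 [ 0.5766 -0.4519  0.08  ]]
scp1 [288.9995 218.7568] [285.1628 219.4868] [ 259  187   51   66 1247]
((285.6153564453125, 219.92306518554688), (70.44692993164062, 18.30510711669922), 56.3099365234375)
[[ 0.4501 -0.3115  0.044 ]
 [ 0.4484 -0.2917  0.044 ]
 [ 0.5256 -0.2865  0.044 ]
 [ 0.5279 -0.3072  0.044 ]]
[[ 0.4873 -0.3002  0.04  ]]
scp2 [340.6424 160.2179] [336.6381 160.2964] [ 312  125   50   72 1238]
((336.89703369140625, 160.66175842285156), (74.77336883544922, 16.97835922241211), 59.03623962402344)
[[ 0.4492 -0.3114  0.044 ]
 [ 0.4487 -0.2942  0.044 ]
 [ 0.5262 -0.2894  0.044 ]
 [ 0.5272 -0.3073  0.044 ]]
[[ 0.487  -0.3007  0.04  ]]
```

```bash
cat >> h.py <<'E'
BIN=(.659,-.344)
def jyaw(yaw,xy):  # equivalent jaw yaw (mod pi) with j6 nearest 0
    m=np.arctan2(xy[1],xy[0])+np.pi/2; return m+(yaw-m+np.pi/2)%np.pi-np.pi/2
def look_fit(tag,n,col,p,z0,h,yaws,opening=None):
    KE,_=snap(tag); _,im=load(tag); m=cmask(im,col,near=(*p[:2],z0+h),KE=KE)
    return fit(POLY[n],h,[(KE,m)],p,z0,yaws=yaws),(KE,im,m)
def overlay(tag,KE,im,poly,p,z,h):
    o=im.copy()
    for zz in (z,z+h): cv2.polylines(o,[np.round(proj(KE,place(poly,p,zz))).astype(np.int32)],True,(255,255,255),1)
    cv2.imwrite(f"pics/{tag}.png",o)
    return o
E
python3 - <<'E'
from h import *
y=jyaw(1.25+np.pi/2,(.499,-.05))
bot.move_pose([.499,-.05,.15],down(y)); 
(p,s),(KE,im,m)=look_fit("o4","off4","blue",(.499,-.05,1.25),.008,.028,2)
print(p,s); a=overlay("o4o",KE,im,POLY["off4"],p,.008,.028)
y=jyaw(.82+np.pi/2,(.654,.037)); bot.move_pose([.654,.037,.15],down(y)); 
(p,s),(KE,im,m)=look_fit("o5","off5","green",(.654,.037,.82),.008,.030,2)
print(p,s); b=overlay("o5o",KE,im,POLY["off5"],p,.008,.030)
cv2.imwrite("pics/m2.png",np.hstack([a[60:400,120:520],b[60:400,120:520]])); print(bot.read_clock())
E
```

```text
[ 0.4991 -0.0495  1.2634] 0.7305306685044797
[0.6543 0.0355 0.9319] 0.8061328790459966
8.35
```

View pics/m2.png

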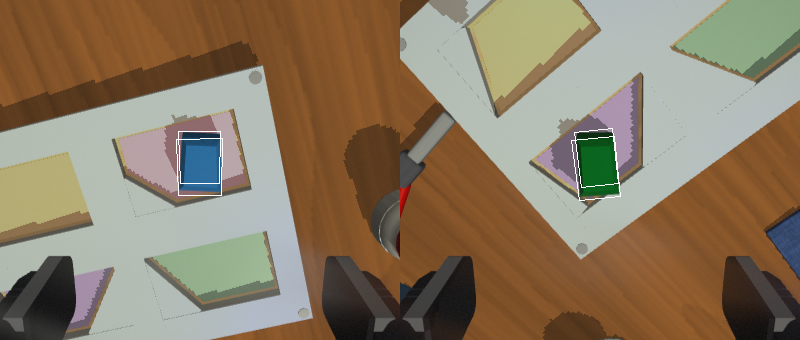

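```bash
cat >> h.py <<'E'
def pick(xy,yaw,z,op,force,ztop=.15):
    y=jyaw(yaw,xy) ; bot.set_gripper(op,force); bot.move_pose([*xy,ztop],down(y)); 
    hit=bot.move_linear([*xy,z],speed=.12,until_force=20)
    bot.set_gripper(0.0,force); w=bot.read_gripper_width(); bot.move_linear([*xy,ztop+.03],speed=.2); print("pick hit",hit,"w",w,bot.read_gripper_width(),np.array(bot.read_ft_force()),bot.read_clock()); return w
def dump(dx=0,dy=0):
    xy=(BIN[0]+dx,BIN[1]+dy); q=down(jyaw(np.pi/2,xy)); bot.move_pose([*xy,.2],q); bot.move_linear([*xy,.085],speed=.2); bot.set_gripper(.6); bot.move_linear([*xy,.2],speed=.3)
E
python3 - <<'E'
from h import *
pick((.499,-.050),1.263+np.pi/2,.018,.65,60); dump(0,-.04)
pick((.654,.036),.88+np.pi/2,.018,.65,60); dump(0,.04)
bot.move_pose([.56,.03,.30],down(1.57)); snap("jig3"); bot.move_pose([.56,-.06,.30],down(1.57)); snap("jig4")
print(bot.read_clock())
a=cv2.imread("pics/jig3.png"); b=cv2.imread("pics/jig4.png")
cv2.imwrite("pics/m3.png",np.hstack([a[:400,100:500],b[:400,100:500]]))
cv2.imwrite("pics/sc1.png",bot.camera("scene")[:,:,::-1])
E
```

```text
pick hit False w 0.0008275510679683126 -0.003166344630720533 [-0.7766  0.0048 -0.134 ] 12.275
pick hit False w -0.0005953670330184983 0.0010066968154062944 [ 0.7236 -0.9689 -0.5083] 20.0167
25.0083
```

View pics/m3.png

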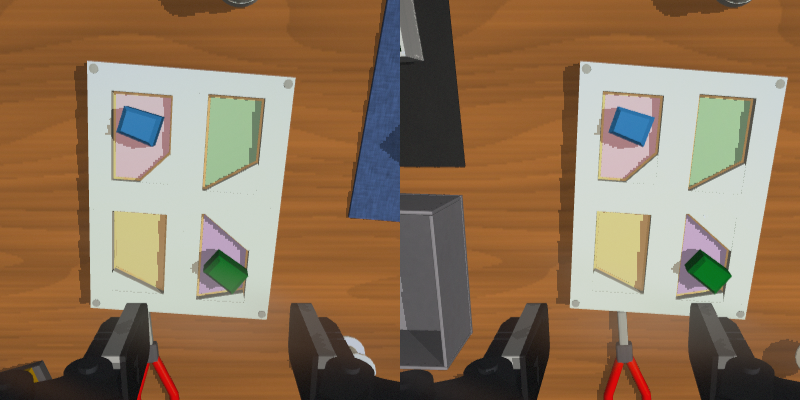

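```bash
sed -i 's/blue=((97,130,90)/blue=((97,130,35)/; s/green=((45,110,40)/green=((45,110,20)/' h.py; python3 - <<'E'
from h import *
V=[load("jig3"),load("jig4")]
for n,c,p in [("off4","blue",(.5,-.05,1.26)),("off5","green",(.654,.036,.88))]:
    vs=[(KE,cmask(im,c,near=p[:2]+(.02,),KE=KE)) for KE,im in V]; h=.028 if n=="off4" else .03
    r=fit(POLY[n],h,vs,p,.008,yaws=2); print(n,[int(m.sum()) for _,m in vs],r,fit(POLY[n],h,vs,r[0],.008,True,1))
    if n=="off4": p4=r[0]
xy=p4[:2]; y=jyaw(p4[2]+np.pi/2,xy); bot.set_gripper(.5,60); print(bot.read_gripper_width())
bot.move_pose([*xy,.10],down(y)); hit=bot.move_linear([*xy,.011],speed=.05,until_force=12); print(hit,bot.read_position(),np.array(bot.read_ft_force()))
KE,im=snap("g4"); S=bot.camera("side")
bot.set_gripper(0); print(bot.read_gripper_width(),bot.read_position(),np.array(bot.read_ft_force()),bot.read_clock())
KE,im2=snap("g4b"); sd=cv2.resize(S[200:330,240:440],(800,520)); 
cv2.imwrite("pics/m4.png",np.hstack([im[150:450,120:520],im2[150:450,120:520]])[:,:,::-1])
E
```

```text
off4 [1184, 1097] (array([ 0.4984, -0.0501,  1.3002]), np.float64(0.7796601366640277)) (array([ 0.4989, -0.051 ,  1.2384, -0.0105]), np.float64(0.837797276846626))
off5 [952, 1056] (array([0.6518, 0.0344, 0.7943]), np.float64(0.7327651962297732)) (array([ 0.6557,  0.0381,  0.7836, -0.0054]), np.float64(0.7696109740468468))
0.5023669850643425
False [ 0.4986 -0.0501  0.0112] [-0.5627 -0.3734 -0.0243]
0.31415672900197766 [ 0.4987 -0.0501  0.0117] [-1.3474 -0.1468  5.7079] 28.8417
```

View pics/m4.png

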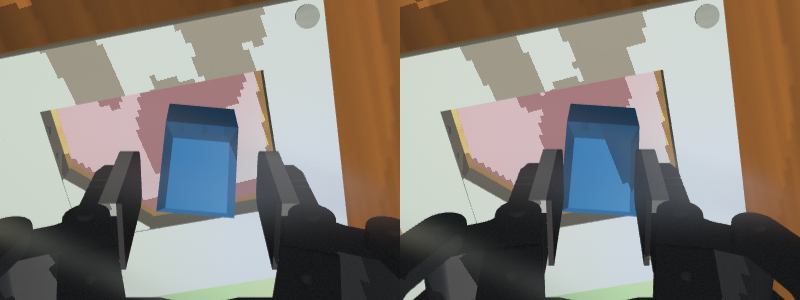

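```bash
python3 - <<'E'
from h import *
p=bot.read_position(); bot.move_linear([p[0],p[1],.18],speed=.1); print(bot.read_gripper_width()); dump(0,-.04); print(bot.read_clock())
xy=(.654,.037); y=jyaw(.82+np.pi/2,xy); bot.set_gripper(.5,60)
bot.move_pose([*xy,.10],down(y)); hit=bot.move_linear([*xy,.011],speed=.05,until_force=12); print(hit,bot.read_position())
bot.set_gripper(0); print(bot.read_gripper_width()); bot.move_linear([*xy,.18],speed=.1); w=bot.read_gripper_width(); print(w)
if w>.2: dump(0,.04)
bot.move_pose([.56,.03,.30],down(1.57)); snap("jig5"); bot.move_pose([.56,-.06,.30],down(1.57)); snap("jig6")
print(bot.read_clock())
a=cv2.imread("pics/jig5.png"); b=cv2.imread("pics/jig6.png")
cv2.imwrite("pics/m5.png",np.hstack([a[:400,100:500],b[:400,:400]]))
E
```

```text
0.308559107956505
33.7333
False [0.6543 0.037  0.0113]
0.29509732143245
0.2982343664045412
44.4583
```

View pics/m5.png

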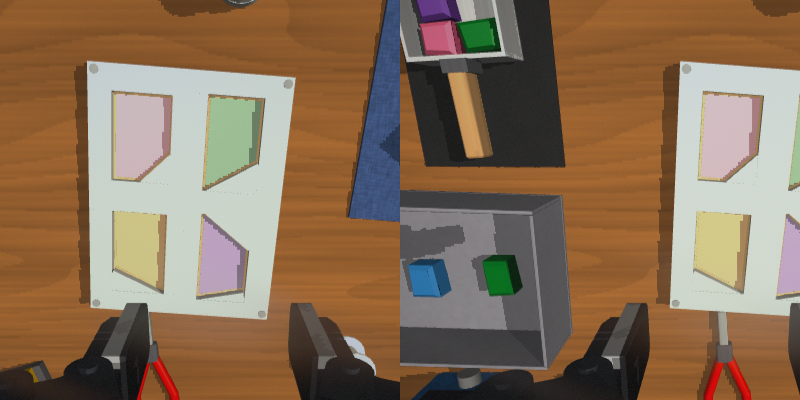

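```bash
cat >> h.py <<'E'
def grow(poly,d=.0025):
    n=len(poly); L=[]
    for i in range(n):
        e=poly[(i+1)%n]-poly[i]; nn=np.array([e[1],-e[0]])/np.linalg.norm(e); L.append((nn,nn@poly[i]+d))  # CCW: outward normal
    return np.array([np.linalg.solve([L[i-1][0],L[i][0]],[L[i-1][1],L[i][1]]) for i in range(n)])
def slotmask(KE,im,near):
    hsv=cv2.cvtColor(im,cv2.COLOR_BGR2HSV); m=((hsv[:,:,1]>38)|(hsv[:,:,2]<110)).astype(np.uint8); m=cv2.morphologyEx(m,cv2.MORPH_OPEN,np.ones((3,3)))
    m=cv2.morphologyEx(m,cv2.MORPH_CLOSE,np.ones((5,5)))
    n,l=cv2.connectedComponents(m); u=np.round(proj(KE,near)[0]).astype(int); return (l==l[u[1],u[0]]).astype(np.uint8)
def fitslot(n,views,p0,yaws=8): return fit(grow(POLY[n]),0,views,p0,.018,yaws=yaws)
E
python3 - <<'E'
from h import *
V=[load("jig5"),load("jig6")]; 
N=dict(pink=(135,140),green=(135+95,130),amber=(140,240),violet=(225,265)); o=V[0][1].copy()
for n,u in N.items():
    c=onplane(V[0][0],(u[0]+100,u[1]),.018)[0]
    vs=[(KE,slotmask(KE,im,c)) for KE,im in V]; r=fitslot(n,vs,c[:2]); print(n,[int(m.sum()) for _,m in vs],r)
    each=[fitslot(n,[v],r[0],1)[0] for v in vs]; print(each)
    cv2.polylines(o,[np.round(proj(V[0][0],place(grow(POLY[n]),r[0],.018))).astype(np.int32)],True,(0,0,255),1)
cv2.imwrite("pics/slots.png",cv2.resize(o[40:340,160:420],None,fx=2,fy=2))
# bin check / handle
E
```

```text
pink [39900, 48914] (array([ 0.482 , -0.0699,  6.192 ]), np.float64(0.11345854623581553))
[array([ 0.482 , -0.0699,  6.1906]), array([ 0.4814, -0.0702,  6.2139])]
green [4497, 4485] (array([ 0.511 ,  0.0434, -0.0786]), np.float64(0.9535029069276046))
[array([ 0.511 ,  0.0434, -0.0782]), array([ 0.511 ,  0.0434, -0.0788])]
amber [3475, 3575] (array([ 0.6296, -0.0598,  6.2084]), np.float64(0.9148320817604471))
[array([ 0.6296, -0.0598,  6.2084]), array([ 0.6296, -0.0598,  6.2075])]
violet [39900, 48914] (array([ 0.5714,  0.0639, -1.0217]), np.float64(0.08809521967619083))
[array([ 0.5714,  0.0639, -1.0217]), array([ 0.5722,  0.0635, -1.0155])]
```

View pics/slots.png

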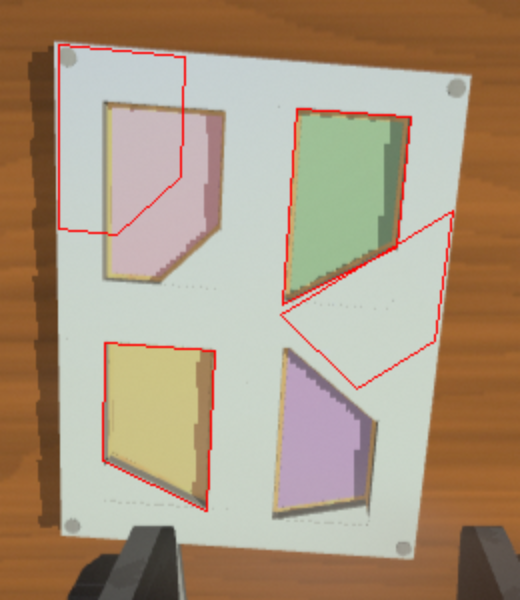

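```bash
python3 - <<'E'
from h import *
V=[load("jig5"),load("jig6")]; hsv=cv2.cvtColor(V[0][1],cv2.COLOR_BGR2HSV)
for u in [(235,130),(195,130),(280,120),(240,180),(260,205),(225,150)]: print(u,hsv[u[1],u[0]])
c=onplane(V[0][0],(160+160/2,40+190/2),.018)[0]
def mk(KE,im):
    h=cv2.cvtColor(im,cv2.COLOR_BGR2HSV).astype(int); m=(((h[:,:,0]>140)|(h[:,:,0]<30))&(h[:,:,1]>14)|(h[:,:,2]<150)).astype(np.uint8)
    m=cv2.morphologyEx(m,cv2.MORPH_OPEN,np.ones((3,3))); m=cv2.morphologyEx(m,cv2.MORPH_CLOSE,np.ones((5,5)));n,l=cv2.connectedComponents(m); u=np.round(proj(KE,c)[0]).astype(int); return (l==l[u[1],u[0]]).astype(np.uint8)
vs=[(KE,mk(KE,im)) for KE,im in V]; r=fitslot("pink",vs,c[:2]); print([int(m.sum()) for _,m in vs],r)
for n,p in dict(pink=r[0],green=(.511,.0434,-.0786),amber=(.6296,-.0598,-.0748)).items():
    q=place(np.zeros((1,2)),p,.0)[0]; Rm=np.array([[np.cos(.08),-np.sin(.08)],[np.sin(.08),np.cos(.08)]]); print(n,Rm@(q[:2]-[.5796,-.0107]))
# corners of sheet, jig5
k=onplane(V[0][0],[(160+55/2,40+42/2),(160+470/2,40+75/2),(160+412/2,40+558/2),(160+62/2,40+535/2)],.018); print(k,k.mean(0),np.arctan2(*(k[3]-k[0])[1::-1]),np.arctan2(*(k[2]-k[1])[1::-1]))
E
```

```text
(235, 130) [175  22 201]
(195, 130) [ 82  13 210]
(280, 120) [ 78  12 211]
(240, 180) [ 18  86 139]
(260, 205) [ 60  13 213]
(225, 150) [174  24 202]
[4856, 4869] (array([ 0.508 , -0.0506, -0.0718]), np.float64(0.9695920230118762))
pink [-0.0682 -0.0455]
green [-0.0727  0.0484]
amber [ 0.0538 -0.0449]
[[ 0.4384 -0.0985  0.018 ]
 [ 0.4535  0.1036  0.018 ]
 [ 0.7157  0.0836  0.018 ]
 [ 0.7011 -0.1183  0.018 ]] [ 0.5772 -0.0074  0.018 ] -0.07539567058546394 -0.0763428238791091
```

```bash
cat >> h.py <<'E'
def tip_pose(lip,a,th,off=.023):
    d=-np.array([np.cos(a),np.sin(a),0]); z=np.array([0,0,1.]); X=np.cos(th)*d-np.sin(th)*z; Z=np.cos(th)*z+np.sin(th)*d
    g=np.array(lip)-.179*X+.009*Z; y=-Z; M=np.c_[np.cross(y,X),y,X]; q=R.from_matrix(M).as_quat()
    return (g+off*y).tolist(),[q[3],*q[:3]]
E
python3 - <<'E'
from h import *
for a in (-.48,-.3,-.6,-.1):
  for lr in (.66,.70,.74):
    print(a,lr)
    for th in (0,.3,.6,.9,1.1,1.3,1.4):
        lip=np.array([np.cos(-.48)*lr,np.sin(-.48)*lr,.12]); p,q=tip_pose(lip,a,th); s=bot.solve_ik(p,q); print("  ",th,np.round(p,3),None if s is None else np.round(s,2))
E
```

```text
-0.48 0.66
   0 [ 0.744 -0.387  0.106] [-0.57  1.    0.75  1.32  0.   -0.09]
   0.3 [ 0.741 -0.386  0.16 ] [-0.58  0.66  0.17  0.78  0.03 -0.1 ]
   0.6 [ 0.723 -0.377  0.21 ] [-0.6   0.42 -0.27  0.29  0.07 -0.1 ]
   0.9 [ 0.694 -0.361  0.252] [-0.62  0.26 -0.66 -0.24  0.11 -0.09]
   1.1 [ 0.669 -0.348  0.273] [-0.64  0.23 -0.89 -0.65  0.14 -0.07]
   1.3 [ 0.64  -0.333  0.289] [-0.66  0.32 -1.11 -1.15  0.17 -0.05]
   1.4 [ 0.625 -0.325  0.294] [-0.67  0.43 -1.2  -1.45  0.19 -0.03]
-0.48 0.7
   0 [ 0.78  -0.406  0.106] [-0.56  1.18  1.13  1.52  0.   -0.08]
   0.3 [ 0.776 -0.404  0.16 ] [-0.57  0.74  0.33  0.86  0.03 -0.09]
   0.6 [ 0.759 -0.395  0.21 ] [-0.59  0.49 -0.15  0.33  0.06 -0.09]
   0.9 [ 0.729 -0.38   0.252] [-0.61  0.32 -0.56 -0.21  0.1  -0.08]
   1.1 [ 0.704 -0.367  0.273] [-0.63  0.29 -0.8  -0.61  0.13 -0.07]
   1.3 [ 0.675 -0.352  0.289] [-0.65  0.36 -1.01 -1.1   0.16 -0.04]
   1.4 [ 0.66  -0.344  0.294] [-0.65  0.45 -1.1  -1.38  0.17 -0.03]
-0.48 0.74
   0 [ 0.815 -0.424  0.106] None
   0.3 [ 0.812 -0.423  0.16 ] [-0.57  0.84  0.5   0.94  0.03 -0.09]
   0.6 [ 0.794 -0.4
[... 3871 characters left out ...]
 0.252] [-0.69  0.34 -0.5  -0.08  0.45 -0.4 ]
   1.1 [ 0.714 -0.333  0.273] [-0.76  0.31 -0.73 -0.47  0.58 -0.34]
   1.3 [ 0.682 -0.329  0.289] [-0.83  0.37 -0.93 -0.94  0.7  -0.24]
   1.4 [ 0.665 -0.328  0.294] [-0.87  0.45 -1.02 -1.23  0.76 -0.16]
-0.1 0.74
   0 [ 0.834 -0.36   0.106] None
   0.3 [ 0.831 -0.359  0.16 ] [-0.53  0.83  0.5   0.96  0.12 -0.42]
   0.6 [ 0.811 -0.357  0.21 ] [-0.6   0.57 -0.    0.46  0.27 -0.42]
   0.9 [ 0.778 -0.354  0.252] [-0.68  0.41 -0.4  -0.05  0.44 -0.39]
   1.1 [ 0.75  -0.351  0.273] [-0.74  0.37 -0.64 -0.44  0.56 -0.33]
   1.3 [ 0.717 -0.348  0.289] [-0.81  0.42 -0.84 -0.91  0.68 -0.22]
   1.4 [ 0.7   -0.346  0.294] [-0.84  0.49 -0.92 -1.18  0.73 -0.15]
```

```bash
python3 - <<'E'
from h import *
xy=(.488,-.2998); q0=down(np.pi/2+.05)
bot.set_gripper(.6,110); bot.move_pose([*xy,.12],q0); snap("hd")
print("hit",bot.move_linear([*xy,.013],speed=.08,until_force=15),bot.read_position()); bot.set_gripper(0,110); print(bot.read_gripper_width())
bot.move_linear([*xy,.06],speed=.06); bot.move_linear([*xy,.24],speed=.12); print(bot.read_gripper_width(),np.array(bot.read_ft_force()),np.array(bot.read_moment()))
c=np.array([np.cos(-.48),np.sin(-.48)])
for r,z,th,v in [(.60,.22,.1,.12),(.68,.17,.3,.12),(.74,.14,.6,.12),(.74,.13,.9,.1),(.74,.13,1.1,.08),(.74,.13,1.3,.08),(.74,.13,1.4,.06)]:
    p,q=tip_pose([*(c*r),z],-.48,th); bot.move_linear(p,speed=v,rotation=q)
bot.wait(1.2); a=bot.camera("scene"); b=bot.camera("side"); print(bot.read_clock(),np.array(bot.read_ft_force()),bot.read_gripper_width())
cv2.imwrite("pics/m6.png",np.hstack([a[200:480,60:360],b[180:460,340:640]])[:,:,::-1])
E
```

```text
hit False [ 0.4884 -0.3001  0.0136]
0.17387259523115967
0.17121968528804477 [-0.3667 -0.4746 -4.3843] [ 0.0074 -0.2976  0.0476]
57.2167 [ 0.3104  0.0993 -1.3223] 0.17118481050844836
```

View pics/m6.png

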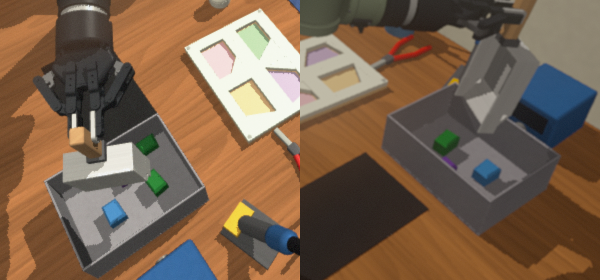

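```bash
python3 - <<'E'
from h import *
c=np.array([np.cos(-.48),np.sin(-.48)]); xy=(.488,-.2998); q0=down(np.pi/2+.05)
for r,z,th,v in [(.74,.15,1.0,.15),(.74,.15,.6,.15),(.68,.18,.3,.15),(.60,.23,.1,.15)]:
    p,q=tip_pose([*(c*r),z],-.48,th); bot.move_linear(p,speed=v,rotation=q)
bot.move_linear([*xy,.2],speed=.15,rotation=q0); S=bot.camera("side")
bot.move_linear([*xy,.03],speed=.12); print(bot.move_linear([*xy,.012],speed=.02,until_force=4),bot.read_position(),np.array(bot.read_ft_force()))
bot.set_gripper(.6); bot.move_linear([*xy,.2],speed=.2)
bot.move_pose([.47,-.25,.33],down(1.07)); snap("scp3")
bot.move_pose([.44,.33,.30],down(2.17)); snap("pad3"); b=bot.camera("side"); print(bot.read_clock())
cv2.imwrite("pics/m7.png",np.hstack([cv2.imread("pics/scp3.png")[:400,60:460],b[130:,280:][:,:,::-1].copy()[:350][:350]]) if False else np.hstack([cv2.imread("pics/scp3.png")[:360,100:500],b[120:480,280:640][:,:,::-1]]))
V=[load("pad3")]
for n,p in dict(green=(.392,.428,.02),pink=(.532,.412,.02),amber=(.52,.272,.02)).items():
    vs=[(KE,cmask(im,n,near=p,KE=KE)) for KE,im in V]; print(n,int(vs[0][1].sum()),fit(POLY[n],.028,vs,p[:2],.004))
E
```

```text
True [ 0.4882 -0.2996  0.0134] [0.1993 0.7957 3.9238]
68.5667
green 3855 (array([0.4239, 0.4115, 0.5045]), np.float64(0.9418377321603129))
pink 3676 (array([0.5323, 0.4131, 0.1704]), np.float64(0.9445015416238438))
amber 3960 (array([0.5185, 0.2723, 0.8781]), np.float64(0.9230769230769231))
```

View pics/m7.png

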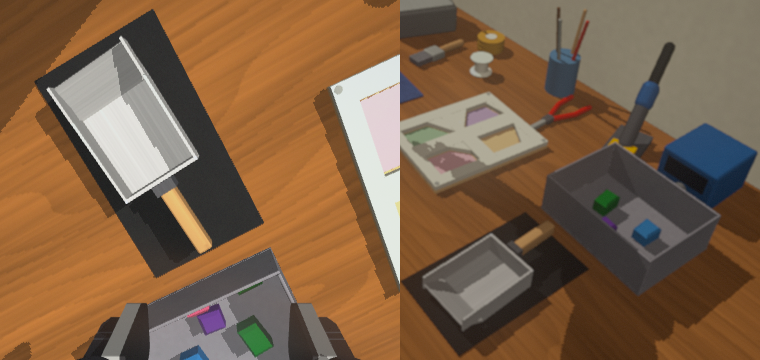

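```bash
cat >> h.py <<'E'
Z0=.004
def measure(n,p,tag):
    """two hover looks, shifted along tool z"""
    y=jyaw(p[2]+np.pi/2,p[:2]); tz=np.array([-np.sin(y),np.cos(y)]); vs=[]
    for i,s in enumerate((.05,-.03)):
        bot.move_pose([*(np.array(p[:2])+s*tz),.17],down(y)); snap(f"{tag}{i}"); KE,im=load(f"{tag}{i}"); m=cmask(im,n,near=(*p[:2],.032),KE=KE); vs.append((KE,m))
        last=(KE,im)
    r,s=fit(POLY[n],.028,vs,p,Z0,yaws=1); print(n,r,s,[fit(POLY[n],.028,[v],r,Z0,yaws=1)[0] for v in vs],"free z",fit(POLY[n],.028,vs,r,Z0,True,1)); return r,last
E
python3 - <<'E'
from h import *
out=[]
for n,p in dict(amber=(.5185,.2723,.90),green=(.4239,.4115,.49),pink=(.5323,.4131,.16)).items():
    bot.set_gripper(.9,80)
    r,(KE,im)=measure(n,p,"ms_"+n); o=overlay("ov_"+n,KE,im,POLY[n],r,Z0,.028); u=np.round(proj(KE,(*r[:2],.02))[0]).astype(int); x,y=max(0,u[0]-130),max(0,u[1]-130); o=o[y:y+260,x:x+260]
    out.append(cv2.copyMakeBorder(o,0,260-o.shape[0],0,260-o.shape[1],cv2.BORDER_CONSTANT))
cv2.imwrite("pics/m8.png",np.hstack(out)); print(bot.read_clock())
E
```

```text
amber [0.5188 0.2719 0.9082] 0.9129408093726223 [array([0.5213, 0.2743, 0.8995]), array([0.5189, 0.2716, 0.9008])] free z (array([ 0.5197,  0.2719,  0.8886, -0.0029]), np.float64(0.9483254624283852))
green [0.4233 0.4127 0.492 ] 0.9528125124413479 [array([0.4232, 0.4127, 0.4931]), array([0.4234, 0.4125, 0.5038])] free z (array([ 0.424 ,  0.413 ,  0.5058, -0.0016]), np.float64(0.9802500547614476))
pink [0.5328 0.4134 0.1576] 0.96732219468364 [array([0.5328, 0.4134, 0.1589]), array([0.5327, 0.4135, 0.1667])] free z (array([ 0.5333,  0.4136,  0.157 , -0.0008]), np.float64(0.9883296262207906))
72.7667
```

View pics/m8.png

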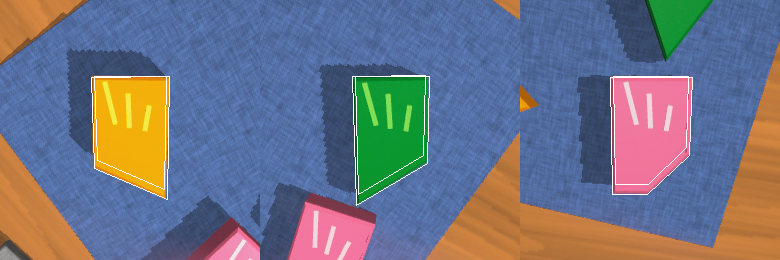

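```bash
cat >> h.py <<'E'
SLOT=dict(pink=(.508,-.0506,-.076),green=(.511,.0434,-.076),amber=(.6296,-.0598,-.076))
def seat(n,zt,y,op=.82):
    x0=np.array(SLOT[n][:2]); c,s=np.cos(SLOT[n][2]),np.sin(SLOT[n][2])
    bot.move_pose([*x0,.12],down(y)); bot.move_linear([*x0,.04],speed=.12)
    for dx,dy in [(0,0),(2,0),(-2,0),(0,2),(0,-2),(2,2),(-2,-2),(2,-2),(-2,2),(4,0),(-4,0)]:
        xy=x0+np.array([c*dx-s*dy,s*dx+c*dy])/1000
        bot.move_linear([*xy,zt+.012],speed=.05); hit=bot.move_linear([*xy,zt-.001],speed=.02,until_force=8); z=bot.read_position()[2]; print("seat",n,dx,dy,hit,z)
        if z<zt+.003: break
    else: return False
    bot.set_gripper(op); bot.move_linear([*xy,.15],speed=.15); return True
def carry(n,p,zg=.011):
    y=jyaw(p[2]+np.pi/2,p[:2]); bot.set_gripper(.9,70); bot.move_pose([*p[:2],.10],down(y)); print("hit",bot.move_linear([*p[:2],zg],speed=.08,until_force=12))
    bot.set_gripper(0,70); w=bot.read_gripper_width(); bot.move_linear([*p[:2],.12],speed=.12); w2=bot.read_gripper_width(); print(n,"w mm",w*85,w2*85,bot.read_clock())
    if w2<.5: return None
    y2=SLOT[n][2]+(y-p[2]); y2=(y2+np.pi)%(2*np.pi)-np.pi
    return y2
E
python3 - <<'E'
from h import *
n="amber"; y=carry(n,(.5195,.2720,.895))
if y is not None:
    snap("held"); print(seat(n,.015,y))
    bot.move_pose([.56,0,.30],down(1.57)); snap("after1"); print(bot.read_clock())
    KE,im=load("after1"); vs=[(KE,cmask(im,n,near=(*SLOT[n][:2],.036),KE=KE))]; print(fit(POLY[n],.028,vs,SLOT[n],.008,yaws=1))
    cv2.imwrite("pics/m9.png",np.hstack([im[40:400,140:540],cv2.imread("pics/held.png")[60:420,120:520]]))
E
```

```text
hit False
amber w mm -0.2951288704569136 0.37060155187914035 76.8833
```

```bash
python3 - <<'E'
from h import *
n="amber"; p,(KE,im)=measure(n,(.5195,.2720,.895),"am2")
y=jyaw(p[2]+np.pi/2,p[:2]); bot.set_gripper(.9,70); bot.move_pose([*p[:2],.10],down(y))
for z in (.006,.002,-.002):
    print(z,"hit",bot.move_linear([*p[:2],z],speed=.06,until_force=12)); A=snap(f"gr{int(z*1e3)}")[1]; bot.set_gripper(0,70); w=bot.read_gripper_width()*85; print(w,bot.read_position())
    if w>40: break
    bot.set_gripper(.9); 
B=snap("grip")[1]; S=bot.camera("side"); print(bot.read_clock())
cv2.imwrite("pics/m9.png",np.hstack([A[130:430,120:520],B[130:430,120:520]])[:,:,::-1])
E
```

```text
amber [0.5193 0.2713 0.8981] 0.8292350124001414 [array([0.5233, 0.276 , 0.8695]), array([0.5193, 0.2713, 0.8978])] free z (array([ 0.5195,  0.2718,  0.8903, -0.0037]), np.float64(0.8605400862223607))
0.006 hit False
0.09144677964374277 [0.5229 0.2735 0.0098]
0.002 hit False
50.851818691694284 [0.5196 0.2713 0.0027]
82.8667
```

View pics/m9.png

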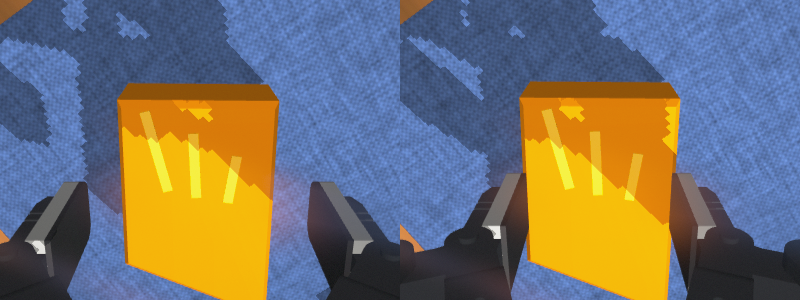

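```bash
python3 - <<'E'
from h import *
n="amber"; bot.set_gripper(.9); q=bot.read_position(); bot.move_linear([q[0],q[1],.05],speed=.1)
y=carry(n,(.5195,.2717,.895),-.004)
if y is not None:
    snap("held"); print(seat(n,.0,y))
    bot.move_pose([.56,0,.30],down(1.57)); snap("after1"); print(bot.read_clock())
    KE,im=load("after1"); vs=[(KE,cmask(im,n,near=(*SLOT[n][:2],.036),KE=KE))]; print(fit(POLY[n],.028,vs,SLOT[n],.008,yaws=1))
    cv2.imwrite("pics/m10.png",np.hstack([im[40:400,140:540],cv2.imread("pics/held.png")[60:420,120:520]]))
E
```

```text
hit False
amber w mm 51.9865298320415 51.71776906949747 87.3833
seat amber 0 0 True 0.0010267403330504257
True
93.075
(array([ 0.6293, -0.0597, -0.0869]), np.float64(0.8954248366013072))
```

View pics/m10.png

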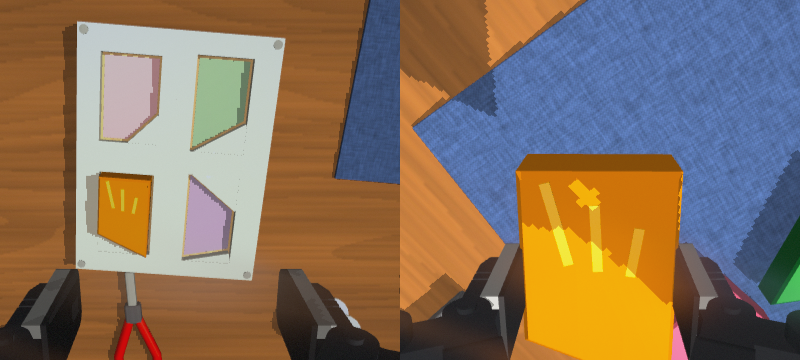

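```bash
python3 - <<'E'
from h import *
bot.set_gripper(.9,70)
for n,p0 in dict(pink=(.533,.4135,.158),green=(.4237,.4128,.50)).items():
    p,(KE,im)=measure(n,p0,"f_"+n)
    if np.linalg.norm(p[:2]-np.array(p0[:2]))>.01: print("moved"); p,_=measure(n,p,"g_"+n)
    y=carry(n,p,-.004)
    if y is None: break
    if not seat(n,.0,y): break
bot.move_pose([.56,0,.30],down(1.57)); snap("after2"); print(bot.read_clock()); KE,im=load("after2")
for n in SLOT:
    vs=[(KE,cmask(im,n,near=(*SLOT[n][:2],.036),KE=KE))]; print(n,SLOT[n],fit(POLY[n],.028,vs,SLOT[n],.008,yaws=1))
S=bot.camera("side"); s=cv2.resize(S[200:330,250:450],(400,260))[:,:,::-1]
cv2.imwrite("pics/m11.png",np.hstack([im[40:300,140:540],s]))
E
```

```text
pink [0.5324 0.4133 0.1497] 0.9662920984414203 [array([0.5324, 0.4133, 0.1514]), array([0.5322, 0.4135, 0.1571])] free z (array([ 0.5337,  0.4137,  0.1578, -0.0014]), np.float64(0.987333691748868))
hit False
pink w mm 53.532891839102774 53.8198212504296 99.0083
seat pink 0 0 True 0.0010892871751316466
green [0.4236 0.4128 0.4981] 0.9570601887065915 [array([0.4235, 0.4128, 0.5013]), array([0.4236, 0.4129, 0.4986])] free z (array([ 0.4242,  0.413 ,  0.5045, -0.0018]), np.float64(0.9845083238218607))
hit False
green w mm 49.79798141243478 49.60955345554665 110.0667
seat green 0 0 True 0.0009247826140597534
115.7917
pink (0.508, -0.0506, -0.076) (array([ 0.5078, -0.051 , -0.0623]), np.float64(0.9597146454049518))
green (0.511, 0.0434, -0.076) (array([ 0.5095,  0.0426, -0.0748]), np.float64(0.9422947886378886))
amber (0.6296, -0.0598, -0.076) (array([ 0.629 , -0.0605, -0.0781]), np.float64(0.8930360721442886))
```

View pics/m11.png

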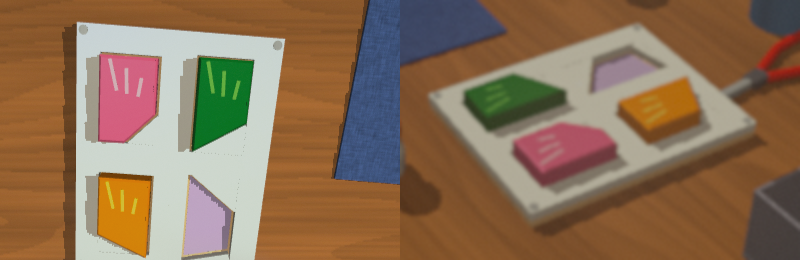

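```bash
python3 - <<'E'
from h import *
bot.move_pose([.58,-.25,.36],down(1.17)); _,im=snap("fin"); s=bot.camera("scene"); print(bot.read_clock())
cv2.imwrite("pics/m12.png",np.hstack([im[:400,:440],s[80:480,60:420]])[:,:,::-1])
E
```

```text
116.95
```

View pics/m12.png

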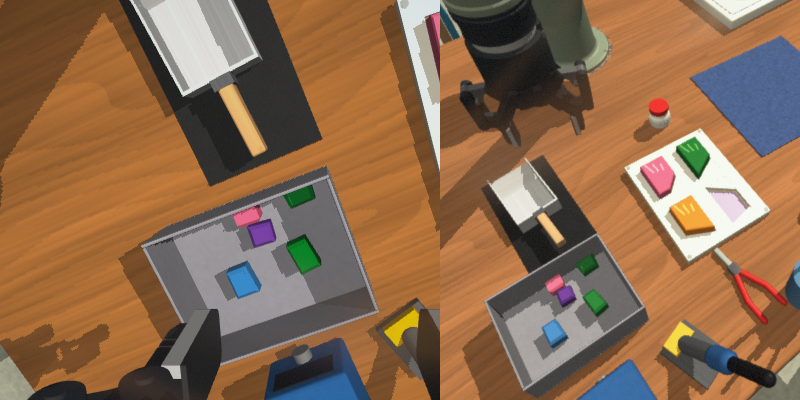

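The picture shows all five offcuts in the bin: pink, violet, blue and two green. The scoop is empty and upright on its mat, the three slabs are in the jig, and the robot is clear of everything.

```bash
python3 -c "
from cell import bot
bot.close_job(); print(bot.read_clock())"
```

```text
the job is handed in; nothing more can be done
the job is handed in; nothing more can be done
```

I finished the job and handed it in at about 117 s of the 208 s allowed; the system gives no verdict. The violet slab, amber offcut2 and red offcut6 never showed in any picture, so I took them as absent.

- **Offcuts:** I moved the blue and green strays from the jig's cutouts to the bin. I then tipped the scoop over the bin to 1.4 rad, and the load at the wrist dropped to about the scoop's own weight. The last picture shows all five offcuts in the bin.
- **Scoop:** it is back on its mat, empty and right way up.
- **Slabs:** amber, pink and green are each in their own cutout. Each stopped on contact about 1 mm above the height I aimed for. In the pictures they fit their cutouts to within 2 mm and 0.015 rad.
- **Bystanders:** the jar and pliers look untouched in the last picture. The spool is not in it, and I did not measure it.

**What went wrong or disagreed:**
- The first grasps of both stray offcuts and of amber closed too high and slipped off. When the jaws are open, the fingertips stand farther back than I first assumed. Lower grasps held.
- Amber's second try also closed on top of the slab and pressed on it, lifting the tool about 4 mm. I did not read the force at that moment.
- The green slab had been knocked about 3 cm on the pad, so I measured it again before picking it up.
- When I let the height vary in the slab fits, it came out 5 to 8 mm low. The positions changed by 1 mm or so.

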